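Unload the sizing die and hold its clean-out slide open

ROBOT

A 7-joint arm with a two-finger parallel gripper is mounted at the origin on a cart in front of the work surface, level with it; the furniture and walls round the work are solid. World frame = base frame: x ahead of the robot, y to its left, z up, the work surface at z = 0. Lengths are in m, angles in degrees, forces in N, time in s.
With the tool pointing down it reaches from about 0.35 to 0.775 m from the base axis. Payload 3.1 kg.
Tool frame: the origin (TCP) lies on the centre line of the jaws, within the pads' length; the fingertips stand 17 mm ahead of it and the grasp point (between the pads) lies 2 mm behind it (robot.tip_reach is the distance from the TCP to the fingertips, in m); z points along the fingers, y is the line along which they close (so a half turn about z gives the same grasp; the last joint's range is limited). The gripper opens to 85 mm and grips with 20 to 120 N. Pads are 22 mm wide; open, the fingers measure 114 mm over their backs; the gripper's body (76 mm by 85 mm) begins 54 mm behind the grasp point. The pads swing forward as they close: fully open they stand 13 mm farther back than shut.
Start: joints at [74.502, 17.813, 0.802, 86.603, -0.252, 75.585, -1.558], TCP at [0.125, -0.536, 0.248] pointing down, gripper open.
Joint ranges: [-154.91, 154.91], [-16.99, 109.72], [-72.82, 74.43], [7.12, 147.25], [-82.49, 262.49], [11.32, 116.49], [-174.64, 174.64]. Speed limits (degrees/s): [159.86, 159.86, 180, 180, 180, 180, 180].

INTERFACE

Orientations are given as [roll, pitch, yaw] about the fixed x, y, z axes, in that order (R = Rz(yaw) Ry(pitch) Rx(roll)).
In Python, from station import robot, fingers, vision, workorder, recognise gives the robot as it stands. Calls block until the motion is done:
- robot.move_to(position, orientation): joint-space move of the TCP to a pose.
- robot.line_to(position, orientation=None, velocity=0.15, f_stop=None): straight line of the TCP; orientation=None keeps the orientation; velocity is the mean speed in m/s. With f_stop (N) it stops when the force on the tool has changed by that much, and returns True; else False.
- robot.move_j(angles): joint-space move.
- fingers.gripper_to(opening, force=None): opening from 0.0 (shut) to 1.0 (fully open); force is the grip in N (None keeps the last); returns when the fingers have stopped.
- robot.pause(seconds).
- robot.inverse_kinematics(position, orientation): joint angles nearest the present ones, or None.
- vision.grab_frame(name): name is "side" or "top" or "wrist"; returns the picture (384x512x3 uint8, red, green, blue); there is no depth.
- vision.calibration(name): a dict with "mtx" (3x3 intrinsics, pixels), "extrinsics" (4x4, takes a point from world to camera coordinates); the wrist camera has in their place "T_tool_cam" (4x4, takes a point from camera to tool coordinates, whose origin is the TCP and whose axes are the flange's). Camera axes: x right, y up, looking along -z (the intrinsics and any distortion apply to the point x, -y, -z); pixel columns grow to the right and rows downward; lengths in m; the calibration is good to about 2 mm. A picture is of the moment at which its call begins: read the wrist's pose just before it. calibration takes no time and is no camera call.
A pose or a line that the arm cannot do raises robot.PlanningError and nothing moves.
- workorder.close_job(): hands the job in; it is judged then, once.
Trained networks look in the newest picture that a camera, given by its name, has taken for a name from the list of things; names that differ only in an ending like _2 or _b are one class to them, and where a whole thing is asked for, a point or a joint stands for the part that bears it (a point fixed in the world has none). Each returns a list of dicts, best first, with "p" (0 to 1); they miss things now and then, are a little off and sometimes report something else, mostly with a low value. They report only what shows in the picture. A call takes as long as a camera call. They do not tell look-alikes from the thing itself.
- recognise(label, camera): "rect" ([centre column, centre row, width, height] in pixels, round what is visible of it).
Readings, each from a call of its own:
- robot.current_time_s(): time.
- robot.current_joint_positions(): joint angles.
- robot.current_dq(): joint speeds.
- robot.current_joint_torque(): joint torques, N m.
- robot.current_tool_pos(): TCP position.
- robot.current_eef_rot(): TCP orientation.
- robot.current_contact_force(): force on the tool from outside, world axes, zero at the start.
- robot.current_torque(): the same for the moment, N m.
- robot.current_finger_gap(): opening from 0.0 (shut) to 1.0 (fully open).
- robot.current_gripper_force(): force on a finger pad.
Only numpy, scipy, OpenCV 4.12 (cv2) and the standard library are available. Lean on these libraries where they do the work, as an engineer would, in place of code of your own. Each camera call takes 0.05 s, during which the arm holds its last target. There are 200 camera calls.

TASK

Lift the steel gear out of the die's cavity and set it down flat, hub up, in the shallow grey tray, without dropping it. Then take the black bar handle of the die's spring-return slide, pull it out until the yellow pointer stands opposite the red marker clip on the scale rail, and keep holding it there: the program finishes while still holding the slide at the clip. Leave the slide shut until the gear is out, and do not disturb the oil can, the loose bearing or the tape measure.

Things in the scene. Friction and masses are not known exactly. Their poses are not given: they have to be found in the camera images.
- die: The fixed sizing die: a 110 x 110 mm block, top face 33 mm above the table, with a round open cavity of 64 mm in its middle, 11 mm deep. Origin: centre of its underside, on the table. Its slide comes out along the die's own -x axis (horizontal). An aluminium scale rail, 10 mm wide and 20 mm high, runs out from the block along -x at y = -60 mm.
- die_slide: The die's aluminium slide with its handle and pointer. Its origin coincides with the die's origin when the slide is home and moves along the die's -x axis as it is pulled out; travel 0 (home, as it starts) to 70 mm. A spring draws it home as soon as it is let go: it takes 6 N to start and 1 N more for every 10 mm (about 11 N at 50 mm).
- handle (a point): Middle of the slide's black handle bar: a round bar 12 mm thick, horizontal, along the die's y axis, between two 12 mm posts (54 mm free between them), its centre 66 mm above the table and about 45 mm of free space below it. Same axes as the die; it moves with the slide. At home it is 115 mm from the die's centre. Can be pinched from above with the fingers on its two long sides.
- pointer (a point): Tip of the yellow pointer on the slide, beside the scale rail, 20 mm above the table. Same axes as the die; moves with the slide; it is at x = -80 mm in the die's frame when home.
- mark (a point): Centre of the red marker clip on the scale rail: 10 mm wide along the rail, 23 mm above the table at this point. Same axes as the die. It sits 28 to 48 mm farther out (die's -x) than the pointer at home, at a different place each time, and does not move. The pointer is opposite the clip when both have the same x in the die's frame.
- gear_center (a point): Centre, half-way up, of the loose grey steel gear (0.12 to 0.24 kg): 60 mm over the teeth, 21 mm high in all. The toothed rim is its lower 12 mm; above it stands a round hub 28 mm in diameter and 9 mm high, the place to grip it (fingertips no deeper than 2 mm above this point). At the start it lies in the cavity with its rim 1 mm above the die's top face and this point 32.5 mm above the table. z axis: up through the hub.
- tray_in (a point): Middle of the inner floor of the fixed shallow grey tray, 130 x 130 mm outside, 124 mm inside, walls 16 mm high, floor 3 mm above the table. z up, x and y along its sides. A gear lying flat in it has its centre 10.5 mm above this point.
- oil_can: Loose red oil can with a spout, 56 mm in diameter, 137 mm high, upright; origin at the centre of its underside. Bystander.
- bearing: Loose steel ball bearing lying flat on the table, 52 mm in diameter, 15 mm high; origin at the centre of its underside. Bystander.
- tape_measure: Loose yellow tape measure, 37 x 77 x 60 mm; origin at the centre of its underside. Bystander.
- gear: The same gear; origin at the centre of its underside, 10.5 mm below point gear_center.
There are look-alikes about, which are no part of the job. What is shaped like the gear but turquoise is not meant.

How it is judged (in metres and radians):
On the way, in this order (a step that is already met when the one before it is completed fails the run):
1. the gear is lifted out of the cavity, clear above the die (height (world z) of gear_center above 0.06 m), for 0.1 s.
2. the gear lies flat, hub up, in the tray, let go and at rest, with the slide still home (x of gear_center in the frame of tray_in between -0.036 and 0.036 m and y of gear_center in the frame of tray_in between -0.036 and 0.036 m and z of gear_center in the frame of tray_in between 0.004 and 0.016 m and angle between gear_center's own z axis and vertical below 0.12 rad and linear speed of gear below 0.03 m/s and contact force between the fingers and gear below 0.2 N and x of pointer in the frame of die above -0.084 m), for 0.3 s.
3. the pointer of the slide is drawn to the marker clip by the gripper (x of pointer in the frame of mark between -0.006 and 0.006 m and contact force between the fingers and die_slide above 3 N), for 0.3 s.
At the end, for the whole second after the job is handed in: Through the last second the pointer is within 6 mm of the middle of the red clip along the rail, the slide is still and the fingers are holding it with at least 3 N, and the gear lies flat, hub up, on the floor of the tray, released and at rest (all of step 3 and linear speed of die_slide below 0.01 m/s and x of gear_center in the frame of tray_in between -0.036 and 0.036 m and y of gear_center in the frame of tray_in between -0.036 and 0.036 m and z of gear_center in the frame of tray_in between 0.004 and 0.016 m and angle between gear_center's own z axis and vertical below 0.12 rad and linear speed of gear below 0.03 m/s and contact force between the fingers and gear below 0.2 N); the arm keeps its last pose, push and grip.
It fails at once if the slide is pulled out more than 8 mm while the gear is still in the cavity (x of pointer in the frame of die below -0.088 m and horizontal distance between gear_center and die below 0.03 m and height (world z) of gear_center below 0.045 m).
It fails at once if the gear is dropped (moves faster than 0.5 m/s with no finger on it) (linear speed of gear above 0.5 m/s and contact force between the fingers and gear below 0.05 N).
It fails at once if the oil can, the bearing or the tape measure is moved by more than 15 mm (distance of any of oil_can, bearing, tape_measure from where it was at the start of the episode above 0.015 m).
It also fails if it takes over 58 s, if anything falls off the work surface, if the arm or the gripper's body presses on something with over 40 N, if the wrist force passes 120 N, or if a joint passes its speed limit or range.

## Working session

There is one attempt and no reset: what is moved stays moved. The work goes in short steps, each a Python script; the robot and the scene stay as the last script left them, time stands still between calls to the robot, and variables do not carry over. Pictures are saved under pics/ and viewed, at most 10 in all, crops included, and the job is handed in when it is done.

```bash
mkdir -p pics; ls; cat > h.py <<'E'
import numpy as np, cv2
from station import robot, fingers, vision, workorder, recognise
from scipy.spatial.transform import Rotation as R
def T_wc(cam):
    c=vision.calibration(cam)
    if 'extrinsics' in c: return np.array(c['mtx']),np.linalg.inv(np.array(c['extrinsics']))
    T=np.eye(4);T[:3,:3]=R.from_euler('xyz',robot.current_eef_rot(),degrees=True).as_matrix();T[:3,3]=robot.current_tool_pos()
    return np.array(c['mtx']),T@np.array(c['T_tool_cam'])
def px2w(K,T,uv,z):
    d=np.linalg.inv(K)@[uv[0],uv[1],1]; d=T[:3,:3]@[d[0],-d[1],-d[2]]; o=T[:3,3]
    return o+d*(z-o[2])/d[2]
def w2px(K,T,p):
    c=np.linalg.inv(T)@np.append(p,1); q=K@[c[0],-c[1],-c[2]]; return q[:2]/q[2]
E
python3 - <<'E'
from h import *
for n in ['top','side']:
    im=vision.grab_frame(n); cv2.imwrite(f'pics/{n}0.png',im[:,:,::-1]); K,T=T_wc(n)
    print(n,vision.calibration(n).keys(),T.round(3).tolist())
    for l,z in [('gear',.0325),('die',.033),('die_slide',.03),('handle',.066),('pointer',.02),('mark',.023),('tray_in',.003),('oil_can',.06),('bearing',.015),('tape_measure',.03)]:
        print(l,[(round(d['p'],2),np.round(d['rect']).tolist(),px2w(K,T,d['rect'][:2],z)[:2].round(3).tolist()) for d in recognise(l,n)[:3]])
a=cv2.imread('pics/top0.png');cv2.imwrite('pics/top0b.png',cv2.resize(a,(800,600),interpolation=cv2.INTER_CUBIC))
E
```

```text
pics
top dict_keys(['mtx', 'extrinsics']) [[-0.003, 0.997, -0.071, 0.458], [-1.0, -0.005, -0.018, 0.012], [-0.018, 0.071, 0.997, 1.252], [0.0, 0.0, 0.0, 1.0]]
gear [(0.8, [254.0, 180.0, 19.0, 20.0], [0.581, 0.047]), (0.76, [254.0, 249.0, 18.0, 17.0], [0.365, 0.047]), (0.5, [295.0, 182.0, 20.0, 14.0], [0.573, -0.08])]
die [(0.59, [239.0, 185.0, 62.0, 44.0], [0.565, 0.094])]
die_slide []
handle [(0.89, [235.0, 184.0, 39.0, 26.0], [0.565, 0.104])]
pointer [(0.81, [224.0, 183.0, 21.0, 28.0], [0.571, 0.142])]
mark []
tray_in [(0.87, [367.0, 192.0, 50.0, 49.0], [0.542, -0.312])]
oil_can [(0.87, [312.0, 146.0, 18.0, 21.0], [0.681, -0.132])]
bearing [(0.72, [177.0, 223.0, 21.0, 16.0], [0.447, 0.29])]
tape_measure []
side dict_keys(['mtx', 'extrinsics']) [[-0.843, 0.276, -0.463, 0.035], [-0.538, -0.454, 0.71, 0.782], [-0.014, 0.847, 0.531, 0.646], [0.0, 0.0, 0.0, 1.0]]
gear [(0.63, [240.0, 200.0, 23.0, 10.0], [0.583, 0.051]), (0.6, [266.0, 189.0, 22.0, 9.0], [0.55, -0.039]), (0.56, [307.0, 232.0, 23.0, 20.0], [0.355, 0.079])]
die [(0.83, [233.0, 216.0, 63.0, 60.0], [0.553, 0.123])]
die_slide [(0.64, [222.0, 222.0, 42.0, 20.0], [0.568, 0.155])]
handle [(0.76, [224.0, 222.0, 38.0, 26.0], [0.531, 0.191])]
pointer [(0.91, [222.0, 220.0, 38.0, 20.0], [0.579, 0.14])]
mark []
tray_in [(0.57, [312.0, 157.0, 33.0, 6.0], [0.55, -0.349])]
oil_can [(0.63, [243.0, 156.0, 21.0, 41.0], [0.702, -0.138])]
bearing [(0.51, [224.0, 276.0, 18.0, 23.0], [0.453, 0.299]), (0.38, [221.0, 219.0, 34.0, 22.0], [0.59, 0.133])]
tape_measure [(0.57, [158.0, 262.0, 32.0, 33.0], [0.6, 0.353])]
```

View pics/top0b.png

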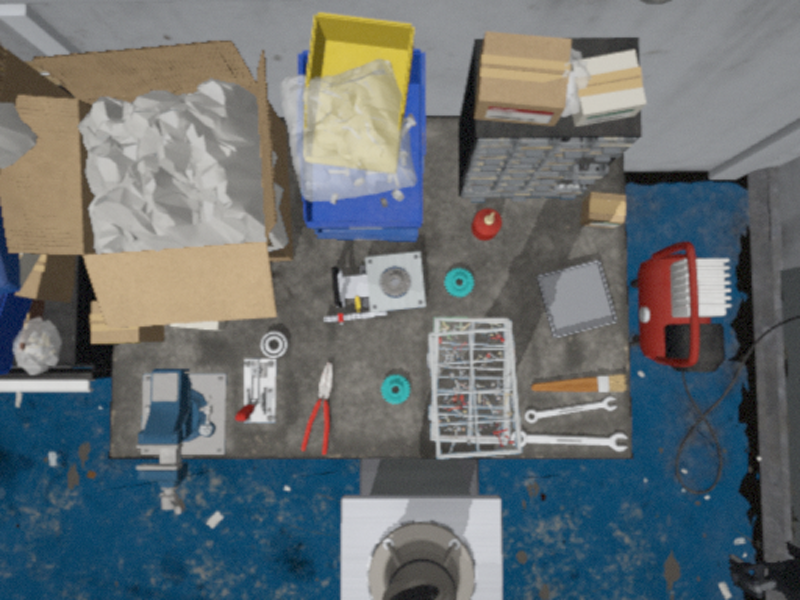

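View pics/side0.png

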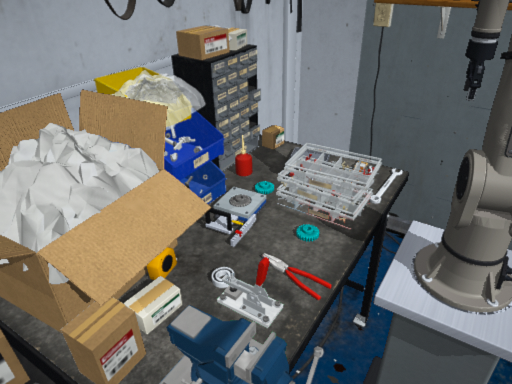

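The top view (800x600) shows three gear-shaped things. The grey steel gear sits in the die at (396,281). The turquoise look-alikes are at (459,282) and (396,389), so I choose the grey one. The slide points left, with its handle at (336,288) and the red clip at (341,318). The tray is at (578,298), the oil can at (487,225) and the bearing at (273,344). The side view shows the tape measure at (160,262), under the box flap. Next is a close look with the wrist camera.

```bash
python3 - <<'E'
from h import *
print(np.round(vision.calibration('wrist')['T_tool_cam'],3).tolist(), robot.current_eef_rot())
robot.move_to([0.52,0.08,0.27],[180,0,0])
print(robot.current_joint_positions(),robot.current_tool_pos(),robot.current_time_s())
K,T=T_wc('wrist'); np.savez('w1.npz',K=K,T=T)
im=vision.grab_frame('wrist'); cv2.imwrite('pics/w1.png',im[:,:,::-1])
for l,z in [('gear',.035),('die',.033),('die_slide',.03),('handle',.066),('pointer',.02),('mark',.023),('tape_measure',.03)]:
    print(l,[(round(d['p'],2),np.round(d['rect']).tolist(),px2w(K,T,d['rect'][:2],z)[:2].round(3).tolist()) for d in recognise(l,'wrist')[:3]])
E
```

```text
[[0.0, 0.963, 0.27, 0.069], [1.0, -0.0, -0.0, -0.0], [-0.0, 0.27, -0.963, -0.125], [0.0, 0.0, 0.0, 1.0]] [ 1.79996633e+02 -3.27350356e-04  1.31148293e+01]
[  31.17047419   23.50944521  -57.81275885   86.52398366   20.01373356
   81.03212925 -117.74660994] [0.52027002 0.07871986 0.26973847] 3.6917
gear [(0.81, [278.0, 275.0, 47.0, 40.0], [0.383, 0.053]), (0.67, [284.0, 104.0, 55.0, 57.0], [0.582, 0.05]), (0.66, [400.0, 106.0, 57.0, 55.0], [0.58, -0.072])]
die [(0.95, [248.0, 109.0, 186.0, 134.0], [0.577, 0.088])]
die_slide [(0.73, [233.0, 118.0, 160.0, 83.0], [0.568, 0.104]), (0.22, [282.0, 104.0, 57.0, 56.0], [0.582, 0.052]), (0.2, [30.0, 91.0, 60.0, 47.0], [0.596, 0.316])]
handle [(0.81, [234.0, 116.0, 164.0, 84.0], [0.572, 0.101])]
pointer [(0.85, [234.0, 116.0, 152.0, 84.0], [0.569, 0.103])]
mark [(0.5, [186.0, 170.0, 7.0, 21.0], [0.509, 0.159])]
tape_measure [(0.96, [31.0, 94.0, 61.0, 46.0], [0.593, 0.316])]
```

View pics/w1.png

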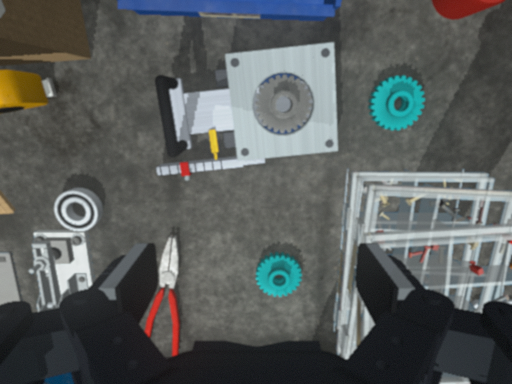

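The wrist view shows the grey gear in the die at (283,104), the turquoise ones at (400,104) and (279,276). The handle bar is at (168,115), the pointer at (214,145) and the red clip at (185,169). I'll take a closer look centred on the die, which also serves as the close crop check.

```bash
python3 - <<'E'
from h import *
robot.line_to([0.55,0.09,0.16],velocity=0.2)
K,T=T_wc('wrist'); np.savez('w2.npz',K=K,T=T)
im=vision.grab_frame('wrist'); cv2.imwrite('pics/w2.png',im[:,:,::-1])
cv2.imwrite('pics/w2b.png',cv2.resize(im[:,:,::-1],(800,600),interpolation=cv2.INTER_CUBIC))
for l,z in [('gear',.035),('die',.033),('mark',.023)]:
    print(l,[(round(d['p'],2),np.round(d['rect']).tolist(),px2w(K,T,d['rect'][:2],z)[:2].round(4).tolist()) for d in recognise(l,'wrist')[:3]])
E
```

```text
gear [(0.95, [464.0, 144.0, 80.0, 72.0], [0.5853, -0.0648]), (0.69, [309.0, 147.0, 78.0, 82.0], [0.5832, 0.0516]), (0.56, [299.0, 339.0, 56.0, 24.0], [0.4116, 0.053])]
die [(0.92, [257.0, 149.0, 257.0, 172.0], [0.5809, 0.0907])]
mark [(0.67, [176.0, 233.0, 10.0, 25.0], [0.5084, 0.1597])]
```

View pics/w2b.png

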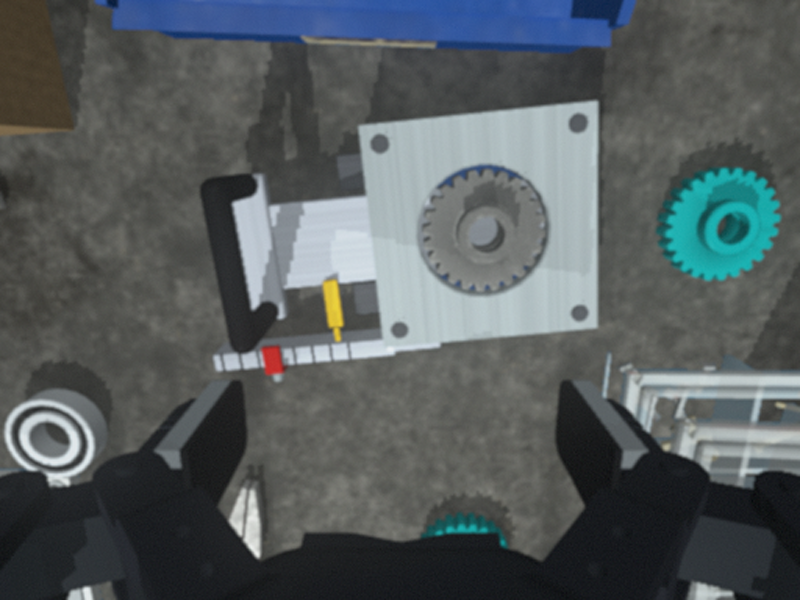

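The close crop shows the grey gear in the cavity with its hub at (484,231) of the 800 px image. The bolts are at (380,143), (578,123), (580,313) and (400,330), the pointer tip at (338,338) and the red clip at (273,360). Next I convert these to positions and check them against the given sizes.

```bash
python3 - <<'E'
from h import *
d=np.load('w2.npz');K,T=d['K'],d['T']
f=lambda u,v,z: px2w(K,T,(u/1.5625,v/1.5625),z)[:2]
b=np.array([f(*p,.033) for p in [(380,143),(578,123),(580,313),(400,330)]])
c4=np.array([f(*p,.033) for p in [(360,126),(598,100),(598,327),(384,348)]])
print('bolts',b.round(4).tolist(),np.linalg.norm(np.roll(b,-1,0)-b,axis=1).round(4)); print('corner sides',np.linalg.norm(np.roll(c4,-1,0)-c4,axis=1).round(4))
c=c4.mean(0); 
ex=-( (c4[0]-c4[1])+(c4[3]-c4[2])); 
ey=(c4[0]-c4[3])+(c4[1]-c4[2])
a1=np.arctan2(ex[1],ex[0]); a2=np.arctan2(ey[1],ey[0])-np.pi/2; print('yaw',np.degrees([a1,a2]))
a=np.arctan2(np.sin(a1)+np.sin(a2),np.cos(a1)+np.cos(a2)); Rm=np.array([[np.cos(a),-np.sin(a)],[np.sin(a),np.cos(a)]])
print('centre',c,b.mean(0),'hub',f(484,231,.043),'rim',f(484,230,.034))
for n,p in dict(ptr=(338,338,.02),mark=(273,358,.023),h1=(215,190,.072),h2=(245,340,.072),hm=(229,265,.072)).items(): print(n,f(*p).round(4),((f(*p)-f(484,230,.034))@Rm).round(4))
for y in (a,a+np.pi/2,a+np.pi):
  for p in ([*f(484,231,.043),.0525],[*f(229,265,.072),.07]):
    print(np.degrees(y),robot.inverse_kinematics(p,[180,0,np.degrees(y)]))
E
```

```text
bolts [[0.6232, 0.1007], [0.6321, 0.0093], [0.5404, -0.0001], [0.5312, 0.0914]] [0.0919 0.0922 0.092  0.0925]
corner sides [0.1094 0.1098 0.1103 0.1099]
yaw [-84.02357135 -84.42020145]
centre [0.58176731 0.05015797] [0.58173514 0.05032455] hub [0.58361821 0.05209272] rim [0.58279134 0.05067441]
ptr [0.5221 0.125 ] [-0.0801 -0.0529]
mark [0.5117 0.1602] [-0.1162 -0.0597]
h1 [0.6044 0.166 ] [-0.1126  0.0331]
h2 [0.5401 0.159 ] [-0.1121 -0.0316]
hm [0.5735 0.1631] [-0.1128  0.0021]
-84.22188640086137 [ -22.15821156   33.29708502   21.87506545   95.45418079  -14.62885787
   54.08444509 -169.12428353]
-84.22188640086137 [ -46.22264226   37.77873594   43.05918153   93.42810728  -28.7560791
   60.39179522 -168.82652459]
5.778113599138632 [  25.53347551   41.80601027  -49.01276706   93.44462064   35.03177095
   61.23484061 -117.95590081]
5.778113599138632 [  14.6185167    41.68523178  -49.7351137    90.85423445   34.42950789
   63.83772758 -127.82269908]
95.77811359913863 [ 34.05013475  51.95817414 -67.56475922  93.14365672  50.55866239
  70.49398012 -38.44146983]
95.77811359913863 [ 22.68205236  51.47349293 -67.96925412  90.56356126  49.4733654
  72.56859572 -47.84132788]
```

Everything agrees: block sides are 110 mm, the pointer is at die x = -80 mm, the handle at about -113 mm, and the clip is about 36 mm beyond the pointer. Next I grasp the hub and lift.

```bash
python3 - <<'E'
from h import *
Y=5.78; o=[180,0,Y]
robot.move_to([0.5828,0.0510,0.13],o)
robot.pause(.2)
print('stop',robot.line_to([0.5828,0.0510,0.0528],o,velocity=0.08,f_stop=8),robot.current_tool_pos())
fingers.gripper_to(0.0,50)
print(robot.current_finger_gap(),robot.current_gripper_force(),robot.current_tool_pos(),robot.current_contact_force())
robot.line_to([0.5828,0.0510,0.17],o,velocity=0.08)
robot.pause(.2)
print(robot.current_finger_gap(),robot.current_gripper_force(),robot.current_contact_force(),robot.current_time_s())
im=vision.grab_frame('wrist'); cv2.imwrite('pics/w3.png',im[:,:,::-1])
E
```

```text
stop False [0.58335666 0.0512681  0.05345367]
0.2939201423680799 48.99336743275853 [0.58302092 0.05102305 0.05330597] [-1.32252813  0.01734422  2.78695595]
0.2932651465158087 49.153459939479944 [-0.59495163  0.44984279 -1.17341568] 9.0917
```

View pics/w3.png

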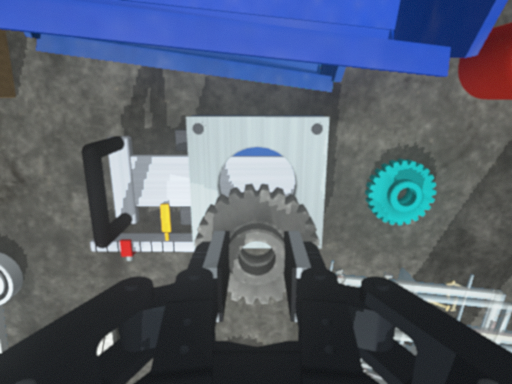

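The gear is held by its hub with the cavity empty behind it and the slide home (pointer at (166,220)). Now I go over the tray and check its position.

```bash
python3 - <<'E'
from h import *
K,T=T_wc('top')
c=np.array([px2w(K,T,(u/1.5625,v/1.5625),.016)[:2] for u,v in [(540,274),(602,260),(616,321),(553,336)]])
print(c.round(3).tolist(),c.mean(0),np.linalg.norm(np.roll(c,-1,0)-c,axis=1).round(3))
o=[180,0,5.78]
robot.line_to([0.5828,0.0510,0.25],o,velocity=0.15)
try: robot.line_to([0.56,-0.20,0.25],o,velocity=0.2)
except robot.PlanningError as e: print(e); robot.move_to([0.56,-0.20,0.25],o)
t=[*c.mean(0)]
try: robot.line_to([t[0]-.01,t[1],0.25],o,velocity=0.2)
except robot.PlanningError as e: print(e); robot.move_to([t[0],t[1],0.25],o)
K,T=T_wc('wrist'); np.savez('w4.npz',K=K,T=T); im=vision.grab_frame('wrist'); cv2.imwrite('pics/w4.png',im[:,:,::-1])
print([(d['p'],d['rect'],px2w(K,T,d['rect'][:2],.012)) for d in recognise('tray_in','wrist')])
print(robot.current_finger_gap(),robot.current_tool_pos(),robot.current_joint_positions(),robot.current_time_s())
E
```

```text
[[0.595, -0.242], [0.622, -0.367], [0.499, -0.392], [0.47, -0.266]] [ 0.54663148 -0.31694077] [0.128 0.126 0.13  0.127]
[(0.94, [255.6, 143.8, 134.8, 124.3], array([ 0.55714633, -0.31054668,  0.012     ]))]
0.2903713171815994 [ 0.53764833 -0.31374866  0.25044827] [ 59.51419247  35.56970431 -53.41951574  72.41617057  27.86839554
  85.10360466 -74.62383264] 12.0833
```

View pics/w4.png

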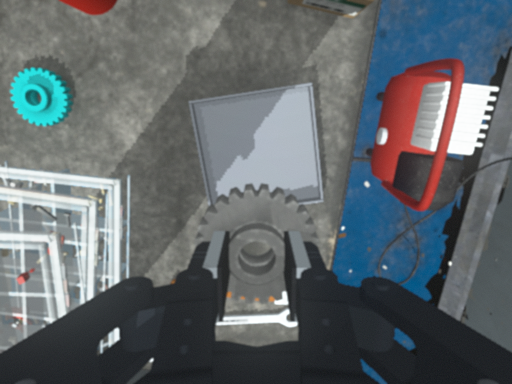

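The tray's corners are at (190,101), (311,84) and (323,201), so its middle is near (256,150), or about (0.548, -0.312), which agrees with the top view. Lowering the gear there.

```bash
python3 - <<'E'
from h import *
o=[180,0,5.78]; p=[0.547,-0.314]
robot.line_to([*p,0.06],o,velocity=0.12); robot.pause(.3)
print(robot.line_to([*p,0.030],o,velocity=0.025,f_stop=4),robot.current_tool_pos(),robot.current_contact_force())
fingers.gripper_to(0.5,30); robot.pause(.2)
robot.line_to([*p,0.10],o,velocity=0.08); robot.line_to([*p,0.25],o,velocity=0.2)
fingers.gripper_to(1.0)
print(robot.current_finger_gap(),robot.current_time_s())
im=vision.grab_frame('wrist'); cv2.imwrite('pics/w5.png',im[:,:,::-1])
E
```

```text
True [ 0.54675614 -0.31396292  0.0343074 ] [-0.18946109  0.25495945  4.6216073 ]
1.002779083811954 17.9667
```

View pics/w5.png

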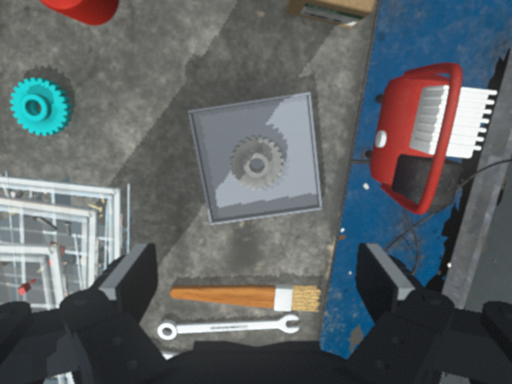

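The gear lies hub up in the middle of the tray at (258,163). Before moving to the handle, I triangulate the cardboard flap to check there is clearance there.

```bash
python3 - <<'E'
from h import *
def ray(K,T,uv):
    d=np.linalg.inv(K)@[uv[0],uv[1],1]; d=T[:3,:3]@[d[0],-d[1],-d[2]]; return T[:3,3],d/np.linalg.norm(d)
def tri(*rs):
    A=sum(np.eye(3)-np.outer(d,d) for o,d in rs); b=sum((np.eye(3)-np.outer(d,d))@o for o,d in rs)
    p=np.linalg.solve(A,b); return p.round(3),[round(np.linalg.norm((np.eye(3)-np.outer(d,d))@(p-o)),3) for o,d in rs]
t=T_wc('top');s=T_wc('side');w1=np.load('w1.npz');w2=np.load('w2.npz')
f=lambda u,v:(u/1.5625,v/1.5625)
print('flap low corner',tri(ray(*t,f(275,317)),ray(*s,(206,210))))
print('flap top corner',tri(ray(*t,f(270,244)),ray(*s,(160,174))))
print('w box',tri(ray(w1['K'],w1['T'],(90,57)),ray(w2['K'],w2['T'],f(75,130))))
E
```

```text
flap low corner (array([0.509, 0.265, 0.156]), [np.float64(0.006), np.float64(0.006)])
flap top corner (array([0.634, 0.265, 0.208]), [np.float64(0.008), np.float64(0.008)])
w box (array([0.631, 0.262, 0.001]), [np.float64(0.001), np.float64(0.001)])
```

The flap edge is at y ≈ 0.265 and z ≈ 0.16–0.21. The pulled handle ends near y ≈ 0.20, so I lean the tool back 10° for more clearance there. Now I grasp the handle and pull.

```bash
python3 - <<'E'
from h import *
o=[-170,0,5.78]; h=np.array([0.5710,0.1640]); u=np.array([-0.1007,0.9949])
robot.line_to([0.56,-0.20,0.25],[180,0,5.78],velocity=0.25)
robot.line_to([0.575,0.05,0.25],[180,0,5.78],velocity=0.25)
robot.move_to([*(h-.012*u),0.17],o); fingers.gripper_to(0.7); robot.pause(.2)
robot.line_to([*(h-.012*u),0.13],o,velocity=0.1)
robot.line_to([*h,0.115],o,velocity=0.1); robot.pause(.2)
print('stop',robot.line_to([*h,0.064],o,velocity=0.06,f_stop=8),robot.current_tool_pos(),robot.current_joint_positions())
fingers.gripper_to(0.0,70); robot.pause(.2)
print(robot.current_finger_gap(),robot.current_gripper_force(),robot.current_tool_pos(),robot.current_contact_force(),robot.current_time_s())
K,T=T_wc('wrist'); np.savez('w6.npz',K=K,T=T); im=vision.grab_frame('wrist'); cv2.imwrite('pics/w6.png',im[:,:,::-1])
E
```

```text
stop False [0.57135803 0.16428804 0.06446625] [  22.3631601    42.92361952  -52.71110154   92.98068909   27.66034202
   57.83525425 -119.91270535]
0.11558117060336902 68.2131814956665 [0.57106107 0.16511626 0.06463808] [-0.47957284  2.76761392  3.03961246] 23.75
```

View pics/w6.png

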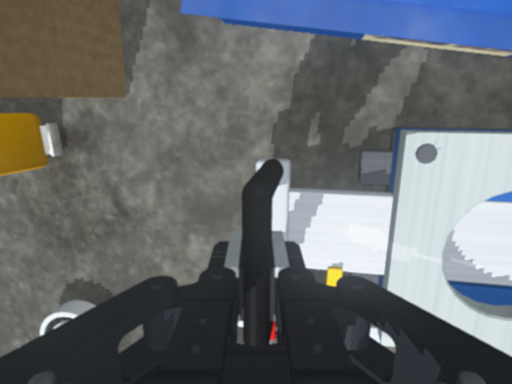

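The bar is pinched between the pads and the slide is still home, with the yellow pointer at (335,275). I pull 36 mm and check it from the side camera.

```bash
python3 - <<'E'
from h import *
o=[-170,0,5.78]; u=np.array([-0.1007,0.9949])
s=np.array(robot.current_tool_pos()); g=s[:2]+.0361*u
robot.line_to([*g,s[2]],o,velocity=0.05); robot.pause(.3)
p=np.array(robot.current_tool_pos()); e=((p-s)[:2]@u)-.0361; print('err mm',1e3*e)
if abs(e)>.0007: robot.line_to([*(g-e*u),s[2]],o,velocity=0.03); robot.pause(.3)
p=np.array(robot.current_tool_pos()); print(1e3*(p-s)[:2]@u,p,robot.current_contact_force(),robot.current_gripper_force(),robot.current_finger_gap(),robot.current_time_s())
a=vision.grab_frame('side'); K,T=T_wc('side')
print([(d['p'],d['rect']) for d in recognise('mark','side')+recognise('pointer','side')])
b=vision.grab_frame('top')
ca=cv2.resize(a[170:270,180:300],(400,333),interpolation=cv2.INTER_CUBIC); cb=cv2.resize(b[150:230,190:286],(400,333),interpolation=cv2.INTER_CUBIC)
cv2.imwrite('pics/f.png',np.hstack([ca,cb])[:,:,::-1])
E
```

```text
err mm -6.7646911723236824
35.72807888186972 [0.56756404 0.2006494  0.06450883] [ -4.8050257  -10.00505336  12.67745304] 69.6384859085083 0.10974224932055847 25.6667
[(0.95, [218.2, 221.7, 43.3, 39.4])]
```

View pics/f.png

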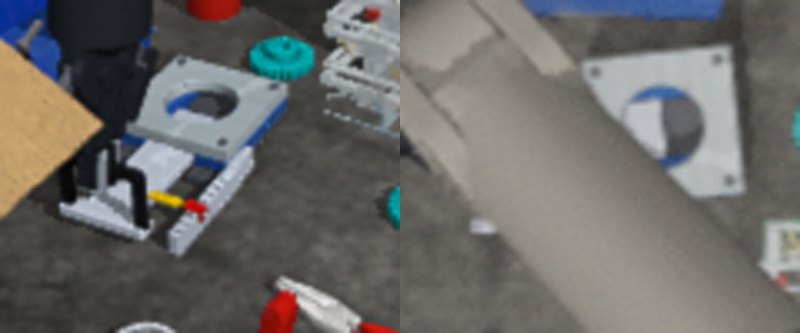

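The pointer tip (182,206) points at the red clip (197,208) in the left half. I check this numerically.

```bash
python3 - <<'E'
from h import *
K,T=T_wc('side'); u=np.array([-0.1007,0.9949]); c=np.array([0.5825,0.0505]); n=np.array([-.9949,-.1007])
for uv,z in [((182,206),.02),((150,194),.02),((197,208),.023),((193,202),.023),((205,212),.021)]:
    q=px2w(K,T,(180+uv[0]/400*120,170+uv[1]/333*100),z)[:2]-c; print(uv,'out mm',1e3*q@u,'side',1e3*q@n)
for d in (.116,.1162): print('pred clip',(w2px(K,T,[*(c+.1162*u+.06*n),.023])-[180,170])*3.333,'pred ptr',(w2px(K,T,[*(c+.1157*u+.053*n),.02])-[180,170])*3.333); break
print(robot.current_tool_pos(),robot.current_gripper_force())
E
```

```text
(182, 206) out mm 117.08325843648305 side 49.46308495239113
(150, 194) out mm 115.0056576558596 side 19.2533104862389
(197, 208) out mm 117.37434522308567 side 63.126929049327394
(193, 202) out mm 112.28256199890012 side 56.688354605438356
(205, 212) out mm 116.81992952776548 side 69.77276531540268
pred clip [194.19982183 206.20954688] pred ptr [186.83284536 206.41976091]
[0.56757407 0.20062087 0.06451396] 69.63857889175415
```

The pointer (117.1 mm) and the clip (about 117 mm) agree within 1 mm, and the hold is steady. Handing in.

```bash
python3 - <<'E'
from h import *
robot.pause(.3); print(workorder.close_job(),robot.current_time_s())
E
```

```text
the job is handed in; nothing more can be done
the job is handed in; nothing more can be done
```

The gear lies flat, hub up, in the tray, and the gripper is holding the slide with the pointer at the red clip (within about 1 mm by the side camera); the job is handed in, and no verdict was shown.

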